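Switch the kiln on under its drop guard

ROBOT

A 6-joint arm with a two-finger parallel gripper is mounted at the origin on a cart in front of the work surface, level with it; the furniture and walls round the work are solid. World frame = base frame: x ahead of the robot, y to its left, z up, the work surface at z = 0. Lengths are in mm, angles in rad, forces in N, time in s.
With the tool pointing down it reaches from about 275 to 1000 mm from the base axis. Payload 8.4 kg.
Tool frame: the origin (TCP) lies midway between the tips of the shut fingers; the grasp point (between the pads) lies 19 mm behind it (ctrl.grasp_offset is the distance from the TCP to the grasp point, in mm); z points along the fingers, y is the line along which they close (so a half turn about z gives the same grasp; the last joint's range is limited). The gripper opens to 85 mm and grips with 20 to 120 N. Pads are 22 mm wide; open, the fingers measure 114 mm over their backs; the gripper's body (76 mm by 85 mm) begins 54 mm behind the grasp point. The pads swing forward as they close: fully open they stand 13 mm farther back than shut.
Start: joints at [1.264, 0.353, 1.633, -0, 1.155, -0.002], TCP at [187.563, 596.195, 231.281] pointing down, gripper open.
Joint ranges: [-2.63, 2.63], [-0.92, 2.1], [0.06, 2.66], [-1.3, 4.44], [0, 2.69], [-3.02, 3.02]. Speed limits (rad/s): [2.22, 2.22, 2.79, 3.14, 3.14, 3.14].

INTERFACE

Orientations are given as a unit quaternion [x, y, z, w].
In Python, from plant import ctrl gives the robot as it stands. Calls block until the motion is done:
- ctrl.goto(position, orientation): joint-space move of the TCP to a pose.
- ctrl.movel(position, orientation=None, v=150, guard=None): straight line of the TCP; orientation=None keeps the orientation; v is the mean speed in mm/s. With guard (N) it stops when the force on the tool has changed by that much, and returns True; else False.
- ctrl.move_j(angles): joint-space move.
- ctrl.move_gripper(opening, grip_force=None): finger opening in mm; grip_force is the grip in N (None keeps the last); returns when the fingers have stopped.
- ctrl.wait(seconds).
- ctrl.ik(position, orientation): joint angles nearest the present ones, or None.
- ctrl.observe(): the state.
- ctrl.read_camera(name): name is "scene" or "top" or "wrist"; returns the picture (400x640x3 uint8, red, green, blue); there is no depth.
- ctrl.calibration(name): a dict with "camera_matrix" (3x3 intrinsics, pixels), "R" (3x3) and "t" (3): a world point X has camera coordinates R X + t. Camera axes: x right, y down, z forward; pixel columns grow to the right and rows downward; lengths in mm; the calibration is good to about 2 mm. A picture is of the moment at which its call begins: read the wrist's pose just before it. calibration takes no time and is no camera call; for the wrist camera it gives the pose at the moment of the call.
A pose or a line that the arm cannot do raises ctrl.MotionError and nothing moves.
- ctrl.sign_off(): hands the job in; it is judged then, once.
The state is a dict: "t": time; "joint_pos": joint angles; "joint_vel": joint speeds; "tau": joint torques, N m; "tcp_pos": TCP position; "ee_rot": TCP orientation; "ft_force": force on the tool from outside, world axes, zero at the start; "torque": the same for the moment, N m; "grip_width": finger opening in mm; "grasp_force": force on a finger pad.
Only numpy, scipy, OpenCV 4.12 (cv2) and the standard library are available. Lean on these libraries where they do the work, as an engineer would, in place of code of your own. Each camera call takes 0.05 s, during which the arm holds its last target. There are 200 camera calls.

TASK

Switch the test kiln on at its control box on the table: put a fingertip under the tab of the sprung guard, lift the guard, and while it rides on the back of the finger flip the toggle beneath it fully over to the far side, then draw the finger out and let the guard drop shut over the toggle. Do it gently and by touch alone: grip and lift nothing, leave the bare toggle beside it as it is, and do not disturb the things lying about.

Things in the scene. Friction and masses are not known exactly. Their poses are not given: they have to be found in the camera images.
- kiln_box: the kiln's control box, fixed: grey sheet-metal case 200 (x) x 270 (y) x 75 mm (z). Origin at the centre of its underside on the table; x from the front face (towards the robot; pointer knob, two small lamps, up to 16 mm proud, below z 60) to the rear, z up. Two switches sit on its flat top at the front, side by side, 124 mm apart; which is left varies.
- kiln_switch: the guarded switch: dark plate 50 x 74 x 4 mm fixed on the box top, over it a bare-metal hood (the guard, 56 wide, top 42 above the box top) that hides a toggle. Origin near the plate's centre, on the box top; x to the rear, y left, z up, as the box's. In this frame the box front face is at x = -26 mm, the shut guard's front wall at x = -22, its lower edge at z 9.
- guard_tab (a point): middle of the front edge of the guard's finger tab; shut, at x -36, z 16 mm in the switch's frame. The tab is 40 mm wide, 2 thick (edge 4), and slopes from here back and down to the front wall's lower edge (x -22, z 9); it overhangs the box front by 10 mm, with nothing below it down to the table. It rises with the guard.
- kiln_guard (a joint): guard angle, rad: 0 shut, 1.5 fully up (stop). A light spring and its own weight shut it from any angle (under 2 N at the tab): it must be kept up and drops when released. Shut, it clears the toggle in either position.
- kiln_toggle (a joint): kiln toggle, rad: 0 off (towards the robot, start), 0.36 upright, 0.72 on (to the rear). Over-centre: once past upright it snaps to the end by itself; about 3 N at mid-height moves it; stiff stops at 0 and 0.72.
- vent_switch: the vent fan's switch: the same toggle, off, bare, on a plate 44 x 40 x 4 mm fixed on the box top beside the kiln switch (pivot above the origin). Origin at the centre of the plate's underside, axes as the box's. To be left alone.
- vent_toggle (a joint): vent toggle, rad: 0 off (towards the robot, start), 0.72 on (to the rear); stays off
- kitchen_timer: round kitchen timer, white with red top, 67 mm across, 44 high, standing loose on the box top behind the switches; origin at the centre of its underside. Bystander.
- clay_lump: brown clay lump, 50 x 62 x 42 mm, on the table to the right of the box; origin under its centre. Bystander.
- wood_rib: flat wooden rib, 20 x 86 x 6 mm, lying loose on the box top behind the switches, beside the timer; origin under its centre. Bystander.
- loop_tool: wooden loop tool, 21 x 171 x 12 mm, on the table to the left of the box; origin under its centre. Bystander.
- guard_hinge (a point): middle of the guard's hinge pin, which runs along y at the back of the hood: x 20, z 12 mm in the switch's frame
- toggle_pivot (a point): pivot of the kiln toggle under the guard, axis along y: x 0, z 6 mm in the switch's frame. The handle is 32 mm long, 5 mm thick at the foot, 9 near its end; off, its end is 11 mm in front of the pivot and 30 above it; on, 11 mm behind it. The lowest 4 mm sit in a bushing 15 mm across. The hood is 51 mm wide inside.

How it is judged (in metres and radians):
On the way, in this order (a step that is already met when the one before it is completed fails the run):
1. the guard is lifted while the toggle is still off (value of joint kiln_guard above 0.25 rad and value of joint kiln_toggle below 0.25 rad), for 0.1 s.
2. the toggle is flipped over while the guard is up (value of joint kiln_guard above 0.2 rad and value of joint kiln_toggle above 0.65 rad), for 0.1 s.
At the end, for the whole second after the job is handed in: The kiln toggle is fully over to the rear (above 0.65 rad) and at rest, the guard shut over it (below 0.05 rad), the vent toggle still off (below 0.1 rad), and timer, clay lump, rib and loop tool within 15 mm of where they lay (value of joint kiln_toggle above 0.65 rad and value of joint kiln_guard below 0.05 rad and value of joint vent_toggle below 0.1 rad and velocity of joint kiln_toggle below 0.05 rad/s and distance of each of kitchen_timer, clay_lump, wood_rib, loop_tool from where it was at the start of the episode below 0.015 m); the robot touches nothing.
It fails at once if the guarded switch is pinched or forced (more than 25 N from the fingers) (contact force between the fingers and kiln_switch above 25 N).
It fails at once if the vent toggle is moved (value of joint vent_toggle above 0.2 rad).
It fails at once if a bystander is lifted or pushed more than 15 mm (distance of any of kitchen_timer, clay_lump, wood_rib, loop_tool from where it was at the start of the episode above 0.015 m).
It also fails if it takes over 38 s, if anything falls off the work surface, if the arm or the gripper's body presses on something with over 40 N, if the wrist force passes 120 N, or if a joint passes its speed limit or range.

## Working session

There is one attempt and no reset: what is moved stays moved. The work goes in short steps, each a Python script; the robot and the scene stay as the last script left them, time stands still between calls to the robot, and variables do not carry over. Pictures are saved under pics/ and viewed, at most 10 in all, crops included, and the job is handed in when it is done.

```bash
ls; mkdir -p pics; python3 - <<'E'
from plant import ctrl
import cv2
for n in ("scene","top"):
    im=ctrl.read_camera(n); cv2.imwrite(f"pics/{n}0.png",im[:,:,::-1])
    c=ctrl.calibration(n); print(n,c)
print(ctrl.observe())
E
```

```text
pics
scene {'camera_matrix': array([[365.25732955,   0.        , 321.49563508],
       [  0.        , 365.25732955, 198.8775543 ],
       [  0.        ,   0.        ,   1.        ]]), 'R': array([[ 0.86126152, -0.50771983,  0.02119361],
       [-0.1898878 , -0.36023767, -0.91332987],
       [ 0.47135042,  0.78259146, -0.40666865]]), 't': array([-526.48273948,  195.22059269,  591.59527616])}
top {'camera_matrix': array([[441.68118081,   0.        , 312.52447647],
       [  0.        , 441.68118081, 203.01050075],
       [  0.        ,   0.        ,   1.        ]]), 'R': array([[-0.01478572, -0.99983409, -0.01063841],
       [-0.98603618,  0.01634504, -0.16572719],
       [ 0.16587358,  0.00803946, -0.98611425]]), 't': array([  35.65109377,  615.67992977, 1029.92097215])}
{'t': 0.1, 'joint_pos': array([ 1.26362456e+00,  3.53585265e-01,  1.63404266e+00, -2.41169693e-05,
        1.15522285e+00, -2.40551762e-03]), 'joint_vel': array([-0.00097312, -0.00267491,  0.00013737,  0.00053752,  0.00032729,
        0.00025586]), 'tau': array([ 9.51271577e-04, -6.06358480e+01, -3.42818785e+01,  3.92224808e-05,
        4.03857252e-03, -1.19907593e-06]), 'tcp_pos': array([187.42572087, 595.78931319, 230.64010181]), 'ee_rot': array([ 1.51789220e-01,  9.88412685e-01, -6.23240334e-04, -8.60859237e-05]), 'ft_force': array([-0.01553132,  0.02740104,  0.15641855]), 'torque': array([0.06373993, 0.06057493, 0.00940123]), 'grasp_force': 0.0, 'grip_width': 85.22240862515807}
```

View pics/scene0.png

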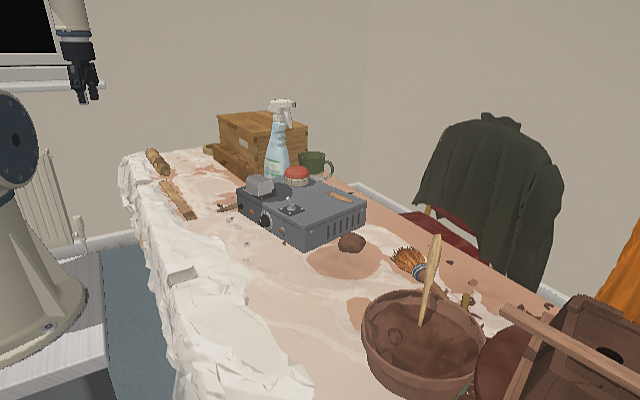

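View pics/top0.png

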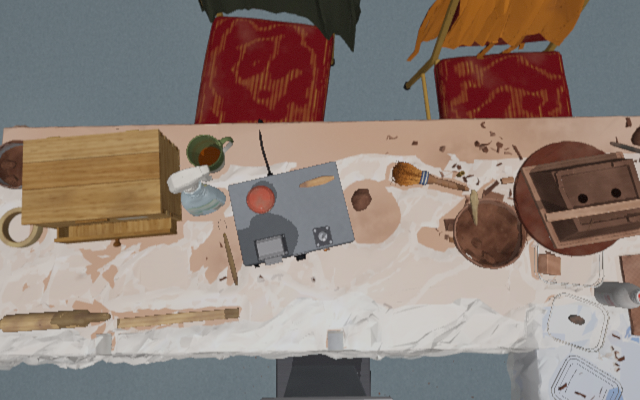

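The guarded switch is on the left: about (270,246) in the top view and (260,185) in the scene view. The vent switch is at (322,236). The box's top corners in the top view are about (228,185), (337,162), (355,241) and (243,266).

```bash
cat > h.py <<'E'
from plant import ctrl
import numpy as np, cv2
from scipy.spatial.transform import Rotation as R
def ray(n,px,z,c=None):
    c=c or ctrl.calibration(n)
    d=c["R"].T@np.linalg.inv(c["camera_matrix"])@[px[0],px[1],1]; o=-c["R"].T@c["t"]
    return o+d*(z-o[2])/d[2]
def proj(X,c):
    p=(np.atleast_2d(X)@c["R"].T+c["t"])@c["camera_matrix"].T
    return p[:,:2]/p[:,2:]
E
python3 - <<'E'
from h import *
P=[ray("top",p,75)for p in [(228,185),(337,162),(355,241),(243,266)]]
for p in P: print(p.round(1))
c=sum(P)/4
f=(P[1]+P[0]-P[2]-P[3]); yaw=np.arctan2(f[1],f[0]); print(c,yaw)
ex=np.array([np.cos(yaw),np.sin(yaw),0]); ey=np.array([-ex[1],ex[0],0])
sw=c-74*ex+62*ey; print("sw",sw)
# tool down, tool x axis along box x?
for s in (0,np.pi):
    q=(R.from_euler('z',yaw+s)*R.from_euler('x',np.pi))
    for off in (-120,-60): 
        print(s,off,ctrl.ik(list(sw+off*ex+[0,0,230]),q.as_quat()))
E
```

```text
[659.7 229.4  75. ]
[712.3 -35.2  75. ]
[519.7 -73.   75. ]
[465.3 190.9  75. ]
[589.27374488  78.01129363  75.        ] 0.19470100373189161
sw [504.67659515 124.52282187  75.        ]
0 -120 [ 2.52313159e-01 -8.86251049e-02  1.98197371e+00 -4.44089210e-16
  1.24824405e+00  1.62840848e+00]
0 -60 [ 2.44800830e-01  1.87126467e-02  1.87937209e+00 -4.44089210e-16
  1.24350792e+00  1.62089615e+00]
3.141592653589793 -120 [ 0.25231316 -0.0886251   1.98197371  0.          1.24824405 -1.51318417]
3.141592653589793 -60 [ 0.24480083  0.01871265  1.87937209  0.          1.24350792 -1.5206965 ]
```

```bash
cat >> h.py <<'E'
def quat(yaw,th,s=1):
    "tool z = forward (box x) pitched down th; tool y = s*box y"
    ex=np.array([np.cos(yaw),np.sin(yaw),0]); ey=np.array([-ex[1],ex[0],0])
    z=np.cos(th)*ex-np.array([0,0,np.sin(th)]); y=s*ey
    return R.from_matrix(np.c_[np.cross(y,z),y,z]).as_quat()
E
python3 - <<'E'
from h import *
yaw=.195; ex=np.array([np.cos(yaw),np.sin(yaw),0]); sw=np.array([505,124.5,75.])
for s in (1,-1):
  for th in (0,.2,.35,.5,.8,1.0):
    q=quat(yaw,th,s)
    print(s,th,[None if (j:=ctrl.ik(list(p),q)) is None else j.round(2) for p in (sw-60*ex,sw+[0,0,24],sw-120*ex+[0,0,120])])
E
```

```text
1 0 [array([0.39, 1.58, 2.57, 3.49, 2.55, 1.86]), array([0.32, 1.33, 2.54, 3.31, 2.29, 1.68]), None]
1 0.2 [None, array([0.32, 1.11, 2.62, 3.27, 1.96, 1.65]), None]
1 0.35 [None, array([0.31, 0.89, 2.64, 3.25, 1.61, 1.61]), None]
1 0.5 [None, array([0.3 , 0.65, 2.62, 3.24, 1.21, 1.59]), None]
1 0.8 [array([0.3 , 0.39, 2.62, 3.26, 0.65, 1.55]), array([0.28, 0.33, 2.5 , 3.27, 0.45, 1.51]), array([ 0.34, -0.22,  2.63,  4.35,  0.1 ,  0.47])]
1 1.0 [array([0.28, 0.26, 2.5 , 3.38, 0.19, 1.41]), array([0.26, 0.25, 2.37, 3.81, 0.06, 0.96]), array([ 0.3 , -0.22,  2.49, -0.19,  0.3 , -1.3 ])]
-1 0 [array([ 0.39,  1.58,  2.57,  3.49,  2.55, -1.28]), array([ 0.32,  1.33,  2.54,  3.31,  2.29, -1.46]), None]
-1 0.2 [None, array([ 0.32,  1.11,  2.62,  3.27,  1.96, -1.5 ]), None]
-1 0.35 [None, array([ 0.31,  0.89,  2.64,  3.25,  1.61, -1.53]), None]
-1 0.5 [None, array([ 0.3 ,  0.65,  2.62,  3.24,  1.21, -1.56]), None]
-1 0.8 [array([ 0.3 ,  0.39,  2.62,  3.26,  0.65, -1.59]), array([ 0.28,  0.33,  2.5 ,  3.27,  0.45, -1.63]), array([ 0.34, -0.22,  2.63,  4.35,  0.1 , -2.67])]
-1 1.0 [array([ 0.28,  0.26,  2.5 ,  3.38,  0.19, -1.74]), array([ 0.26,  0.25,  2.37,  3.81,  0.06, -2.18]), array([ 0.3 , -0.22,  2.49, -0.19,  0.3 ,  1.85])]
```

```bash
cat >> h.py <<'E'
class F:
    def __init__(s,sw,yaw,th,sg=1,half=11):
        s.sw=np.array(sw,float); s.ex=np.array([np.cos(yaw),np.sin(yaw),0]); s.q=quat(yaw,th,sg)
        s.n=np.sin(th)*s.ex+np.array([0,0,np.cos(th)]); s.half=half
    def tcp(s,x,z):  # tip's upper corner at x,z in the switch frame
        return list(s.sw+x*s.ex+[0,0,z]-s.half*s.n)
PATH=[(-60,60),(-50,0),(-29,0),(-29,24),(-12,26),(4,28)]
E
python3 - <<'E'
from h import *
for th in (.6,.7,.8,.9,1.1,1.2,1.3,1.4):
  for sg in (1,-1):
    f=F([505,124.5,75],.195,th,sg)
    print(th,sg)
    for p in PATH:
        j=ctrl.ik(f.tcp(*p),f.q); print("   ",p,None if j is None else j.round(2))
E
```

```text
0.6 1
    (-60, 60) None
    (-50, 0) None
    (-29, 0) [0.31 0.69 2.66 3.24 1.18 1.6 ]
    (-29, 24) None
    (-12, 26) [0.3  0.56 2.63 3.24 1.01 1.58]
    (4, 28) [0.29 0.54 2.6  3.24 0.96 1.57]
0.6 -1
    (-60, 60) None
    (-50, 0) None
    (-29, 0) [ 0.31  0.69  2.66  3.24  1.18 -1.55]
    (-29, 24) None
    (-12, 26) [ 0.3   0.56  2.63  3.24  1.01 -1.57]
    (4, 28) [ 0.29  0.54  2.6   3.24  0.96 -1.57]
0.7 1
    (-60, 60) None
    (-50, 0) None
    (-29, 0) [0.3  0.54 2.62 3.24 0.9  1.57]
    (-29, 24) [0.3  0.44 2.62 3.25 0.79 1.56]
    (-12, 26) [0.29 0.43 2.59 3.25 0.74 1.55]
    (4, 28) [0.28 0.42 2.56 3.25 0.71 1.55]
0.7 -1
    (-60, 60) None
    (-50, 0) None
    (-29, 0) [ 0.3   0.54  2.62  3.24  0.9  -1.57]
    (-29, 24) [ 0.3   0.44  2.62  3.25  0.79 -1.58]
    (-12, 26) [ 0.29  0.43  2.59  3.25  0.74 -1.59]
    (4, 28) [ 0.28  0.42  2.56  3.25  0.71 -1.59]
0.8 1
    (-60, 60) [0.3  0.16 2.61 3.33 0.4  1.47]
    (-50, 0) [0.3  0.43 2.62 3.25 0.68 1.56]
    (-29, 0) [0.29 0.43 2.58 3.25 0.64 1.55]
    (-29, 24) [0.29 0.33 2.57 3.27 0.53 1.53]
    (-12, 26) [0.28 0.33 2
[... 2715 characters left out ...]
21 -0.04  0.42  1.66]
    (4, 28) [ 0.25  0.26  2.18 -0.03  0.44  1.65]
1.4 1
    (-60, 60) [ 0.25  0.14  2.2  -0.02  0.63 -1.5 ]
    (-50, 0) [ 0.25  0.27  2.23 -0.02  0.47 -1.5 ]
    (-29, 0) [ 0.25  0.3   2.19 -0.02  0.49 -1.5 ]
    (-29, 24) [ 0.25  0.25  2.17 -0.02  0.55 -1.5 ]
    (-12, 26) [ 0.25  0.27  2.14 -0.02  0.57 -1.51]
    (4, 28) [ 0.25  0.28  2.1  -0.02  0.58 -1.51]
1.4 -1
    (-60, 60) [ 0.25  0.14  2.2  -0.02  0.63  1.64]
    (-50, 0) [ 0.25  0.27  2.23 -0.02  0.47  1.65]
    (-29, 0) [ 0.25  0.3   2.19 -0.02  0.49  1.64]
    (-29, 24) [ 0.25  0.25  2.17 -0.02  0.55  1.64]
    (-12, 26) [ 0.25  0.27  2.14 -0.02  0.57  1.64]
    (4, 28) [ 0.25  0.28  2.1  -0.02  0.58  1.63]
```

```bash
python3 - <<'E'
from h import *
c=ctrl.calibration("wrist"); o=ctrl.observe(); T=R.from_quat(o["ee_rot"])
print("cam in tool",T.inv().apply(-c["R"].T@c["t"]-o["tcp_pos"]),"axis",T.inv().apply(c["R"][2]),c["camera_matrix"][0])
ctrl.move_gripper(0,20)
f=F([505,124.5,75],.195,1.25,1)
ctrl.goto(f.tcp(-55,170),f.q)
c=ctrl.calibration("wrist"); im=ctrl.read_camera("wrist"); np.savez("w1.npz",**c)
cv2.imwrite("pics/w1.png",im[:,:,::-1]); o=ctrl.observe(); print(o["t"],o["joint_pos"],o["grip_width"],o["ft_force"])
E
```

```text
cam in tool [  67.13354619    0.71152513 -142.26992405] axis [-2.66000829e-01 -3.52538333e-04  9.63972735e-01] [284.3988993    0.         313.37376608]
2.8833 [ 0.26176118 -0.09778088  2.17907189 -0.03058984  0.7403149  -1.48528809] -0.08244623002743384 [ 0.16016104  0.25547941 -0.66486337]
```

View pics/w1.png

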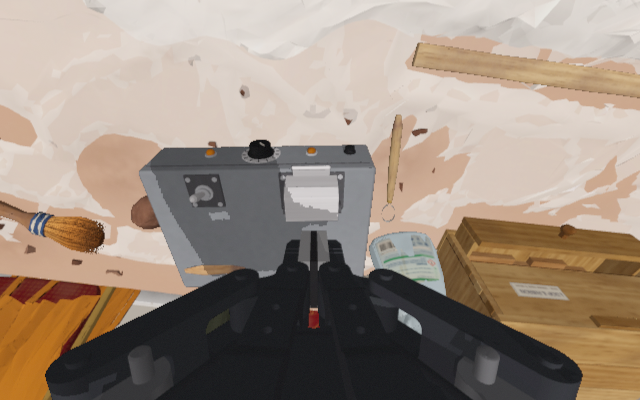

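Upside-down wrist view: the guard is at about (312,195) with its tab edge at (310,170), the vent switch is at (205,190), and the box front top edge runs from (143,170) to (373,165). I'll enlarge the image to get exact corners.

```bash
python3 - <<'E'
import cv2
im=cv2.imread("pics/w1.png")
a=cv2.resize(im[135:235,135:385],None,fx=3.2,fy=3.2,interpolation=cv2.INTER_CUBIC)
cv2.imwrite("pics/w1c.png",a)
t=cv2.imread("pics/top0.png")
cv2.imwrite("pics/t0c.png",cv2.resize(t[155:275,220:365],None,fx=5,fy=5,interpolation=cv2.INTER_CUBIC))
E
```

```text
(no output)
```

View pics/w1c.png

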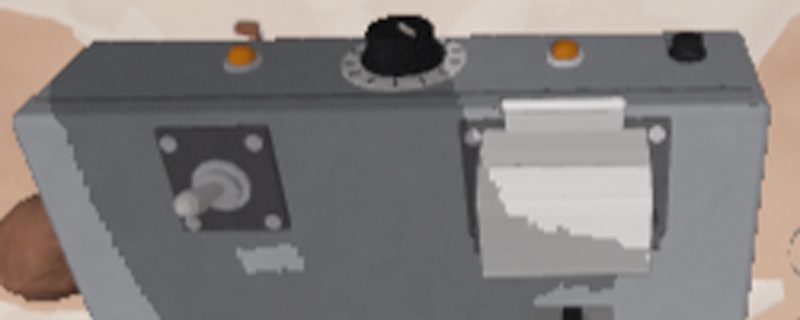

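View pics/t0c.png

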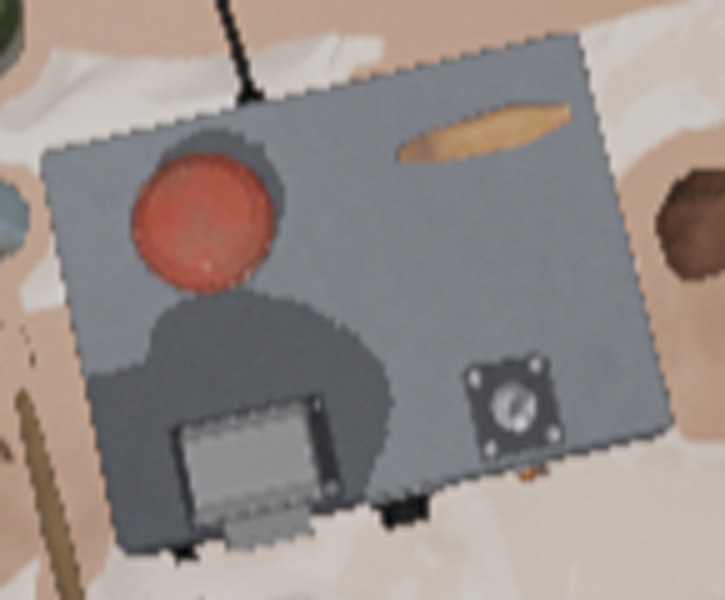

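```bash
cat > fit.py <<'E'
from h import *
from scipy.optimize import least_squares
cw={k:v for k,v in np.load("w1.npz").items()}; ct=ctrl.calibration("top")
def px(p,s,o): return (np.array(p)+.5)/s-.5+o
# (feature in switch frame [x, y, z, weight of box-y offset], pixel)
W=[((-26,135,0,1),(766,106)),((-26,-135,0,1),(16,118)),((-36,20,16,0),(624,98)),((-36,-20,16,0),(503,100)),
   ((-25,37,4,0),(671,117)),((-25,-37,4,0),(461,118)),((-26,135,-75,1),(740,33)),((-26,-135,-75,1),(95,43))]
T=[((174,135,0,1),(42,153)),((174,-135,0,1),(578,35)),((-26,-135,0,1),(674,432)),((-26,135,0,1),(125,553)),
   ((-36,20,16,0),(230,550)),((-36,-20,16,0),(312,535)),((25,37,4,0),(175,430)),((25,-37,4,0),(320,397)),((-25,-37,4,0),(340,490))]
def res(p,full=False):
    r=[]
    for L,c,s,o in ((W,cw,3.2,(135,135)),(T,ct,5,(220,155))):
        m=np.array([a for a,_ in L],float); m[:,1]+=m[:,3]*p[3]
        X=R.from_euler('z',p[2]).apply(m[:,:3])+[p[0],p[1],75]
        r.append((proj(X,c)-[px(b,s,o) for _,b in L])*(2 if L is W else 1.4))
    if full: print(*[x.round(1).tolist() for x in r],sep="\n")
    return np.vstack(r).ravel()
s=least_squares(res,[505,124,.195,-62],loss="soft_l1"); print(s.x,s.cost); res(s.x,True)
for k in (0,1):
    g=(W,T); keep=g[k][:]; g[k].clear(); g[k].append(keep[0]); 
    print(least_squares(res,s.x,loss="soft_l1").x); g[k][:]=keep
E
python3 fit.py
```

```text
[ 5.07593922e+02  1.24110803e+02  2.14666864e-01 -6.25803347e+01] 47.391502525287635
[[5.0, -0.6], [-9.4, 0.3], [0.9, 3.6], [0.1, 3.6], [1.0, -1.3], [-1.9, 0.4], [0.4, -8.1], [-0.4, -6.9]]
[[-1.5, -1.6], [0.5, -3.5], [1.6, -2.7], [-1.3, 0.2], [0.0, -0.5], [0.8, -1.9], [-1.2, -0.0], [1.1, -0.8], [2.0, 2.2]]
[ 5.06780847e+02  1.25002462e+02  2.07870647e-01 -6.57103951e+01]
[ 5.07807197e+02  1.24028363e+02  2.15242880e-01 -6.26032486e+01]
```

```bash
echo 'SW=[507.0,124.5,75.]; YAW=.212; f=F(SW,YAW,.8,1)' >> h.py; python3 - <<'E'
from h import *
j=ctrl.observe()["joint_pos"].copy()
for p in [(-70,110),(-60,100),(-50,90),(-55,60),(-55,0),(-30,0),(-30,25),(6,28)]:
    a=ctrl.ik(f.tcp(*p),f.q); print(p,None if a is None else a.round(2))
j[4]=.03; ctrl.move_j(list(j))
k=j.copy(); k[3]=3.27; k[5]+=-3.27+0 if False else 0
# keep j4+j6 constant modulo 2pi: old j4+j6 = -1.5 ; new 3.27+1.52=4.79=-1.49+2pi
k[5]=j[3]+j[5]+2*np.pi-3.27; print(k.round(2)); ctrl.move_j(list(k))
print(ctrl.observe()["t"],ctrl.observe()["tcp_pos"])
for p in [(-60,100),(-50,90),(-55,60)]:
    a=ctrl.ik(f.tcp(*p),f.q); print(p,None if a is None else a.round(2))
E
```

```text
(-70, 110) [ 0.28 -0.05  2.58  3.43  0.16  1.34]
(-60, 100) [0.27 0.   2.58 3.35 0.21 1.41]
(-50, 90) [0.27 0.05 2.57 3.31 0.25 1.45]
(-55, 60) [0.27 0.17 2.6  3.25 0.4  1.51]
(-55, 0) [0.27 0.43 2.63 3.21 0.68 1.56]
(-30, 0) [0.27 0.43 2.58 3.21 0.63 1.56]
(-30, 25) [0.27 0.33 2.57 3.22 0.53 1.54]
(6, 28) [0.26 0.34 2.5  3.22 0.46 1.54]
[ 0.26 -0.1   2.18  3.27  0.03  1.5 ]
6.5583 [628.84323652 168.67269375 408.33117535]
(-60, 100) [0.27 0.   2.58 3.35 0.21 1.41]
(-50, 90) [0.27 0.05 2.57 3.31 0.25 1.45]
(-55, 60) [0.27 0.17 2.6  3.25 0.4  1.51]
```

```bash
python3 - <<'E'
from h import *
ctrl.goto(f.tcp(-60,100),f.q)
ctrl.movel(f.tcp(-55,0),f.q,v=60,guard=8)
o=ctrl.observe(); print(o["t"],o["tcp_pos"],f.tcp(-55,0),o["ft_force"])
cw=ctrl.calibration("wrist"); a=ctrl.read_camera("wrist")[:,:,::-1]; b=ctrl.read_camera("scene")[:,:,::-1]
b=cv2.resize(b[130:260,190:380],(585,400),interpolation=cv2.INTER_CUBIC)
np.savez("w2.npz",**cw); cv2.imwrite("pics/w2.png",a)
cv2.imwrite("pics/w2c.png",np.vstack([cv2.resize(a[80:300,150:470],(585,400),interpolation=cv2.INTER_CUBIC)[:300],b[:300]]))
Rz=R.from_euler('z',YAW)
for p in [(-36,20,16),(-36,-20,16),(-26,37,0),(-26,-37,0)]: 
    u=proj(Rz.apply(p)+SW,cw)[0]; print(p,u,(u-[150,80])*585/320)
E
```

```text
9.5417 [445.69385864 111.31856453  67.70277061] [np.float64(445.5170823882714), np.float64(111.26677352128219), np.float64(67.33622619718118)] [ 0.32818755 -0.21439267 -0.3056194 ]
(-36, 20, 16) [346.71038311 300.71402413] [359.61116912 403.49282537]
(-36, -20, 16) [278.21086637 300.69551714] [234.38549009 403.45899226]
(-26, 37, 0) [370.12453997 277.61967232] [402.41517463 361.27346346]
(-26, -37, 0) [254.99086917 277.59175888] [191.9364327 361.2224342]
```

View pics/w2c.png

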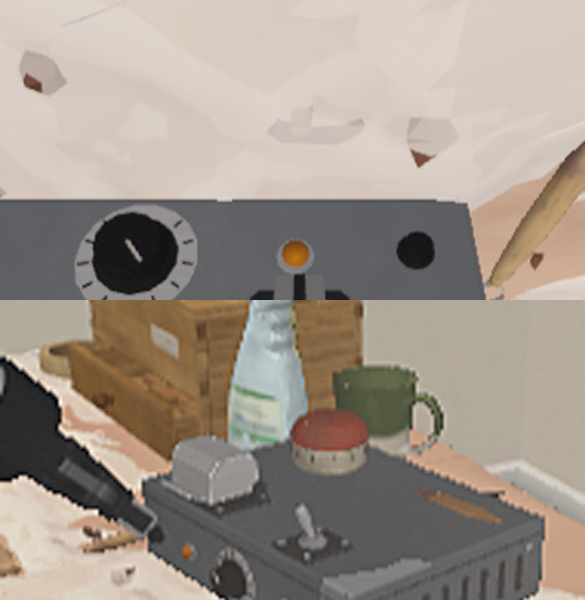

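The picture shows the tip just in front of and below the tab, centred on it: finger column about 313 against a predicted tab centre of 312.5. The amber lamp is directly below and stays clear.

```bash
python3 - <<'E'
from h import *
def st(m):
    o=ctrl.observe(); d=np.array(o["tcp_pos"])+f.half*f.n-f.sw
    print(m,"t%.1f"%o["t"],"x %.1f z %.1f"%(d@f.ex,d[2]),o["ft_force"].round(2))
ctrl.movel(f.tcp(-50,2),f.q,v=40); st("a")
h=ctrl.movel(f.tcp(-30,2),f.q,v=30,guard=6); st(h)
h=ctrl.movel(f.tcp(-30,14),f.q,v=20,guard=10); st(h)
h=ctrl.movel(f.tcp(-30,26),f.q,v=20,guard=10); st(h)
ctrl.wait(.2); st("up")
a=ctrl.read_camera("scene")[:,:,::-1]; cv2.imwrite("pics/s3.png",cv2.resize(a[130:260,190:380],(585,400),interpolation=cv2.INTER_CUBIC))
E
```

```text
a t9.9 x -49.4 z 2.5 [-0.5   0.29 -0.08]
False t10.7 x -30.2 z 1.9 [ 0.27 -0.46 -0.01]
False t11.5 x -30.0 z 14.1 [ 0.44 -0.1  -0.36]
False t12.2 x -30.0 z 26.1 [ 0.35 -0.18 -0.54]
up t12.4 x -30.0 z 25.9 [-0.42 -0.03 -1.11]
```

View pics/s3.png

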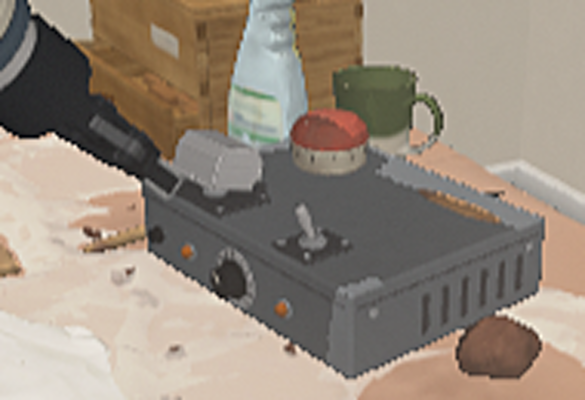

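The guard is tilted up on the finger's back and the wrist force is about 1 N. Next I'll push in to flip the toggle.

```bash
python3 - <<'E'
from h import *
def st(m):
    o=ctrl.observe(); d=np.array(o["tcp_pos"])+f.half*f.n-f.sw
    print(m,"t%.1f"%o["t"],"x %.1f z %.1f"%(d@f.ex,d[2]),(o["ft_force"]@f.ex).round(2),o["ft_force"].round(2))
h=ctrl.movel(f.tcp(-29,30),f.q,v=20,guard=10); st(h); ctrl.wait(.15)
for x in (-18,-12,-9,-6,-4,-2,0,2):
    h=ctrl.movel(f.tcp(x,28),f.q,v=20,guard=9); st(h)
    if h: break
a=ctrl.read_camera("scene")[:,:,::-1]; cv2.imwrite("pics/s4.png",cv2.resize(a[130:260,190:380],(585,400),interpolation=cv2.INTER_CUBIC))
E
```

```text
False t12.8 x -29.0 z 30.2 -1.14 [-1.06 -0.52 -0.47]
False t13.7 x -17.7 z 28.1 -0.61 [-0.84  1.01 -1.03]
False t14.2 x -11.6 z 28.2 -0.22 [-0.35  0.59 -2.57]
False t14.5 x -9.1 z 27.9 -2.95 [-3.   -0.09 -1.07]
False t14.8 x -5.6 z 28.2 -2.68 [-2.64 -0.49 -0.65]
False t15.0 x -3.6 z 28.2 -0.58 [-0.69  0.43 -0.17]
False t15.3 x -1.6 z 28.2 -0.98 [-0.94 -0.27 -1.28]
False t15.5 x 0.3 z 28.1 -0.64 [-0.62 -0.15  0.07]
False t15.8 x 2.2 z 28.1 -0.92 [-0.86 -0.37 -0.5 ]
```

View pics/s4.png

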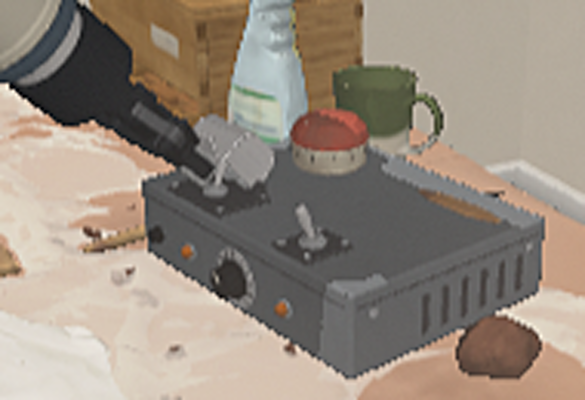

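The toggle showed its 3 N resistance between x −9 and −5 and then snapped over. The picture shows it leaning to the rear under the raised guard. Now I'll withdraw.

```bash
python3 - <<'E'
from h import *
for p,v in [((-27,28),40),((-58,28),40),((-60,100),80)]:
    h=ctrl.movel(f.tcp(*p),f.q,v=v); o=ctrl.observe(); print(o["t"],o["ft_force"].round(2))
ctrl.wait(.5)
a=ctrl.read_camera("scene")[:,:,::-1]; cv2.imwrite("pics/s5.png",cv2.resize(a[130:260,190:380],(585,400),interpolation=cv2.INTER_CUBIC))
E
```

```text
16.6833 [-0.99 -0.85 -0.02]
17.6083 [-0.08 -0.41  0.09]
18.6583 [ 0.27 -0.56 -0.56]
```

View pics/s5.png

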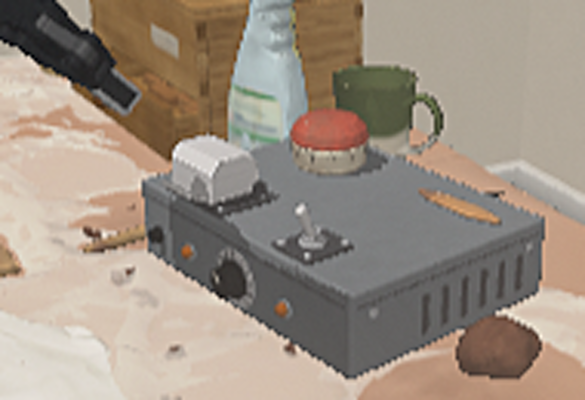

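The guard is shut, the arm is clear, and the vent toggle and bystanders look unmoved.

```bash
python3 -c "
from plant import ctrl
print(ctrl.sign_off())"
```

```text
the job is handed in; nothing more can be done
None
```

The job is handed in (no verdict came back): the kiln toggle snapped over to on, the guard dropped shut over it, and the last picture shows the vent toggle and the loose items in view where they were.

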